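Get the steel cup out from behind the reagent bottles

TASK

The low steel cup at the back of the storage tray is hemmed in by three tall amber bottles (one round, one square, one conical): move all three bottles out onto the side tray, standing, then set the cup on the middle of the hotplate. Once the cup is there, put the bottles back standing in the storage tray, each in the very spot where it stood at first. Leave the small beaker and the small vial that stand in the trays where they are, and tip nothing over.

Things in the scene. Friction and masses are not known exactly. Their poses are not given: they have to be found in the camera images.
- round_bottle: amber glass bottle with a round straight body 62 mm across up to 70 mm, sloping in to the neck; 125 mm tall with its cap, about 0.3 kg. Taken by its black cap, a plain upright cylinder 30 mm across and 28 mm high at the top. Origin: centre of its underside; z up along its axis. Stands in the storage tray at the start; which of the three places is its own changes.
- square_bottle: amber glass bottle with a square body 56 x 56 mm (sides along its x and y), 72 mm high, then a short shoulder; 115 mm tall with its cap, about 0.3 kg. Taken by its black cap, a plain upright cylinder 30 mm across and 28 mm high at the top. Origin: centre of its underside; z up along its axis. Stands in the storage tray at the start; which of the three places is its own changes.
- conical_flask: amber glass conical flask, 66 mm across at the foot, narrowing steadily to the neck at 88 mm; 135 mm tall with its cap, about 0.25 kg. Taken by its black cap, a plain upright cylinder 30 mm across and 28 mm high at the top. Origin: centre of its underside; z up along its axis. Stands in the storage tray at the start; which of the three places is its own changes.
- cup: squat open stainless-steel cup, a plain upright cylinder 52 mm across outside and 40 mm high, wall 3 mm, about 0.1 kg. Origin: centre of its underside; z up. At the start it stands in the middle of the storage tray's far side with a bottle on its left, one on its right and one in front, their centres about 66 mm from its own: no room for a gripper until they are gone.
- storage_tray: white low-walled tray, fixed, 190 mm along its x by 270 mm along its y, walls 16 mm high and 4 mm thick, floor top 4 mm above the bench. Origin: centre of its underside; x points away from the robot at yaw 0. Holds the three bottles, the cup and the vial.
- side_tray: white low-walled tray, fixed, 260 mm along its x by 190 mm along its y, walls 16 mm high and 4 mm thick, floor top 4 mm above the bench. Origin: centre of its underside. Stands to the left or the right of the storage tray; holds only the beaker, which stands near its +y wall; the rest is free for the bottles, which find room in a row along its x.
- hotplate: white hotplate stirrer, cold, fixed, with a flat square 150 x 150 mm plate and a control panel towards the robot; stands on the other side of the storage tray from the side tray. Origin: on the bench straight under the middle of the plate; the plate's top is 92 mm above the origin. A thin grey circle 132 mm across is printed round its middle.
- beaker: small clear glass beaker, 42 mm across and 48 mm high, loose, on the side tray; to be left alone. Origin: centre of its underside.
- vial: small clear vial with a blue cap, 24 mm across and 45 mm high, loose, in the storage tray's corner at its -x, +y end; to be left alone. Origin: centre of its underside.

How it is judged:
By the outcome, as a careful person would: the job done as asked, in the order asked, and still so for the second after the job is handed in, with the robot touching nothing.
It also fails if it takes over 147 s, if anything falls off the work surface, if the arm or the gripper's body presses on something with over 40 N, if the wrist force passes 120 N, or if a joint passes its speed limit or range.

ROBOT

A 6-joint arm with a two-finger parallel gripper is mounted at the origin on the work surface. World frame = base frame: x ahead of the robot, y to its left, z up, the work surface at z = 0. Lengths are in mm, angles in rad, forces in N, time in s.
With the tool pointing down it reaches from about 275 to 850 mm from the base axis. Payload 19 kg.
Tool frame: the origin (TCP) lies midway between the tips of the shut fingers; the grasp point (between the pads) lies 19 mm behind it; z points along the fingers, y is the line along which they close (so a half turn about z gives the same grasp; the last joint's range is limited). The gripper opens to 85 mm and grips with 20 to 120 N. Pads are 22 mm wide; open, the fingers measure 114 mm over their backs; the gripper's body (76 mm by 85 mm) begins 54 mm behind the grasp point. The pads swing forward as they close: fully open they stand 13 mm farther back than shut.
Start: joints at [-1.236, 0.15, 1.437, -0, 1.554, -0.134], TCP at [259.765, -512.945, 231.267] pointing down, gripper open.
Joint ranges: [-2.8, 2.8], [-0.68, 2.1], [0.12, 2.68], [-1.39, 4.53], [0.16, 2.79], [-2.81, 2.81]. Speed limits (rad/s): [1.89, 1.89, 2.22, 3.01, 3.01, 3.01].

INTERFACE

Orientations are given as a 3x3 rotation matrix whose columns are the frame's x, y, z axes.
In Python, from plant import get_state, grab_frame, finish_job gives the robot as it stands.
- The arm moves only by the tool jog_arm, never from a script. Its argument "commands" is a list that holds one entry, the list of rows, each a list of 5 numbers: the closure, from -1 (fully open) to 1 (shut), then the shift along the tool's x, y, z in mm, then the turn about the tool's z in rad. A call has 1 to 10 rows; each row is the pose to reach, as a shift and turn from the pose commanded when the call began, along the tool's axes at that moment; what a row does not reach only later rows make up. A row lasts 1/12 s, in which the tool goes at most 41.7 mm and 7.16 degrees, less where a joint would pass 70% of its speed; a pose out of reach is approached as far as the arm can. A call with a gripper value outside its range is refused whole. The fingers move at their own pace and stop on an object; the grip force is fixed at half the most. Time passes only in rows, so rows that repeat a pose let the fingers close. It gives the time, the measured TCP pose, the force, the opening and the grip force at its end, in the units of the state.
- get_state(): the state, without advancing time (a new reading comes with each control period).
- grab_frame(name): name is "side" or "top"; returns a dict with "frame" (384x512x3 uint8, red, green, blue), "fov_y" (degrees; the focal length in pixels is half the picture's height over the tangent of half this angle, whatever the lens; pixels are square), "cx", "cy" (the principal point, pixels), "extrinsics" (4x4, takes a point from camera to world coordinates). Camera axes: x right, y down, z forward; pixel columns grow to the right and rows downward; lengths in mm; the calibration is good to about 2 mm. A picture is of the moment at which its call begins. There is no depth.
- finish_job(): hands the job in; it is judged then, once.
The state is a dict: "t": time; "joint_pos": joint angles; "joint_vel": joint speeds; "tau": joint torques, N m; "tcp_pos": TCP position; "orientation": TCP orientation; "ft_force": force on the tool from outside, world axes, zero at the start; "moment": the same for the moment, N m; "gripper_width": opening from 0.0 (shut) to 1.0 (fully open); "gripper_force": force on a finger pad.
Only numpy, scipy, OpenCV 4.12 (cv2) and the standard library are available. Lean on these libraries where they do the work, as an engineer would, in place of code of your own. Each camera call takes 0.05 s, during which the arm holds its last target. There are 200 camera calls.

## Working session

There is one attempt and no reset: what is moved stays moved. The work goes in short steps, Python scripts to look and compute and a tool call to move; the robot and the scene stay as the last step left them, time stands still between calls to the robot, and variables do not carry over. Pictures are saved under pics/ and viewed, at most 14 in all, crops included, and the job is handed in when it is done.

Besides the shell and the picture viewer there is one more tool, called after "Call:" as name(argument=value, ...) on one line, values as JSON. jog_arm: Moves the arm, as the interface text tells. Its arguments: {"type":"object","properties":{"commands":{"type":"array"}},"required":["commands"]}

```bash
mkdir -p pics; ls
python3 - <<'E'
from plant import *
import cv2
for n in("top","side"):
    f=grab_frame(n); cv2.imwrite(f"pics/{n}0.png",f["frame"][:,:,::-1]); print(n,f["fov_y"],f["cx"],f["cy"],f["extrinsics"].round(3).tolist() if hasattr(f["extrinsics"],'round') else f["extrinsics"])
s=get_state(); print(s)
E
```

```text
pics
top 51.5962270497141 257.6176147184203 187.15541787618437 [[-0.002, -0.988, 0.156, 373.165], [-1.0, -0.002, -0.02, 37.977], [0.02, -0.156, -0.988, 1113.567], [0.0, 0.0, 0.0, 1.0]]
side 53.18891484431888 252.22845029321377 189.87627049270685 [[-0.932, -0.255, 0.258, 289.502], [-0.363, 0.649, -0.669, 691.143], [0.003, -0.717, -0.697, 715.915], [0.0, 0.0, 0.0, 1.0]]
{'t': 0.1, 'joint_pos': array([-1.23600874e+00,  1.50945038e-01,  1.43794287e+00, -3.41355643e-06,
        1.55379049e+00, -1.33967792e-01]), 'joint_vel': array([-6.18016417e-04, -1.82786304e-03, -3.34936171e-03, -4.66005737e-05,
        1.37310827e-03,  4.76375855e-05]), 'tau': array([ 7.07166808e-03, -7.14375401e+01, -5.71799111e+01, -1.62686233e-04,
        7.10682056e-03,  3.89231968e-05]), 'tcp_pos': array([ 259.69867526, -512.77377556,  230.74267239]), 'orientation': array([[ 8.92131269e-01,  4.51776127e-01, -3.59966015e-04],
       [ 4.51776248e-01, -8.92130692e-01,  1.02434539e-03],
       [ 1.41638063e-04, -1.07647465e-03, -9.99999411e-01]]), 'ft_force': array([-0.24500847,  0.55993733,  0.18875308]), 'moment': array([-0.0074733 ,  0.05607397,  0.00406237]), 'gripper_force': 0.0, 'gripper_width': 1.001609000589715}
```

View pics/top0.png

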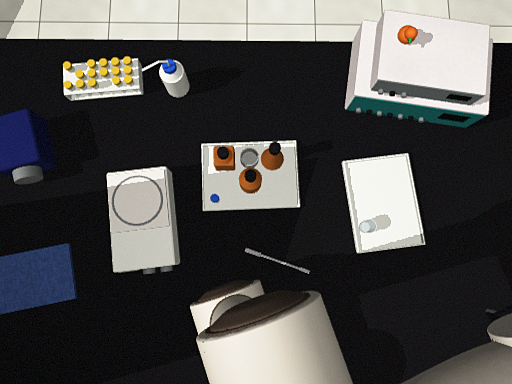

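View pics/side0.png

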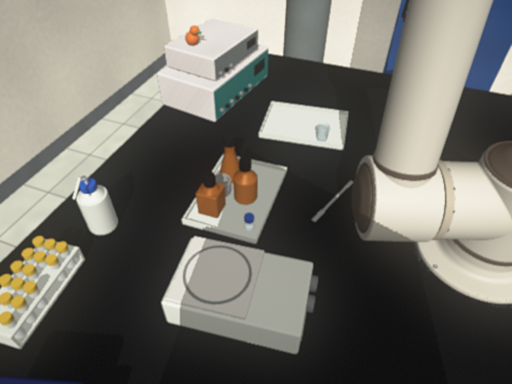

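The top view shows square at (223,153), cup (249,157), cone (272,150), round (250,175) and vial (214,198). The side tray is at (384,203) with the beaker at (368,226), and the hotplate circle is at (137,201). I'll zoom both views for detail.

```bash
cat > h.py <<'E'
import numpy as np, cv2
class Cam:
    def __init__(s,f):
        s.im=np.ascontiguousarray(f["frame"]); s.E=np.array(f["extrinsics"]); s.c=np.array([f["cx"],f["cy"]]); s.f=s.im.shape[0]/2/np.tan(np.radians(f["fov_y"]/2))
    def ray(s,p):
        d=np.append((np.asarray(p,float)-s.c)/s.f,1); return s.E[:3,3],s.E[:3,:3]@d
    def onz(s,p,z):
        o,d=s.ray(p); return o+d*(z-o[2])/d[2]
    def px(s,P):
        q=s.E[:3,:3].T@(np.asarray(P,float)-s.E[:3,3]); return s.c+s.f*q[:2]/q[2]
def tri(rays):
    A=np.zeros((3,3));b=np.zeros(3)
    for o,d in rays:
        d=d/np.linalg.norm(d);M=np.eye(3)-np.outer(d,d);A+=M;b+=M@o
    return np.linalg.solve(A,b)
E
python3 - <<'E'
import cv2,numpy as np
t=cv2.imread("pics/top0.png");s=cv2.imread("pics/side0.png")
a=cv2.resize(t[130:220,190:310],None,fx=5,fy=5,interpolation=cv2.INTER_CUBIC);cv2.imwrite("pics/tc.png",a)
b=cv2.resize(s[135:250,175:295],None,fx=5,fy=5,interpolation=cv2.INTER_CUBIC);cv2.imwrite("pics/sc.png",b)
E
```

```text
(no output)
```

View pics/tc.png

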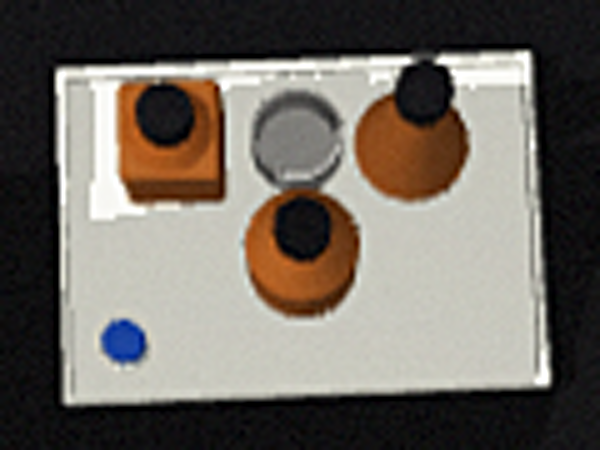

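View pics/sc.png

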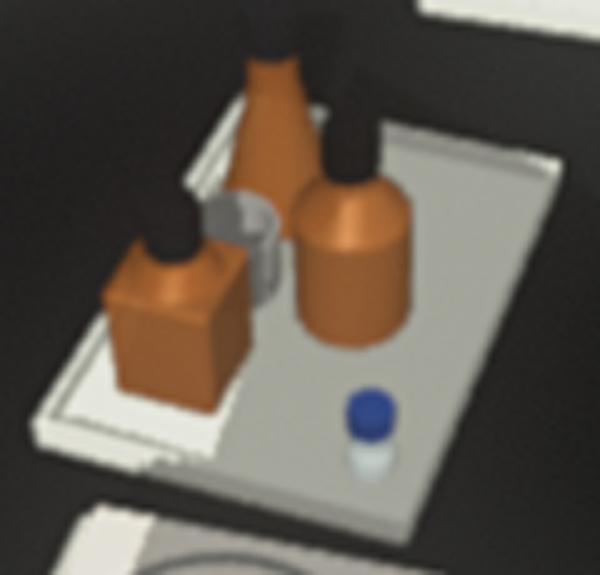

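Zoomed, in crop pixels: caps at (165,114) square, (302,228) round and (424,92) cone; cup rim (297,140), vial (124,341). Now I'll measure.

```bash
cat > m.py <<'E'
from h import *; from plant import *
import sys
T=Cam(grab_frame("top"));S=Cam(grab_frame("side"))
def blob(im,mask,x0,y0,x1,y1,k=4):
    m=mask[y0*k:y1*k,x0*k:x1*k].astype(np.uint8)
    n,l,st,c=cv2.connectedComponentsWithStats(m)
    i=1+st[1:,4].argmax(); ys,xs=np.nonzero(l==i)
    pts=np.stack([xs,ys],1).astype(np.float32)
    f=lambda q:(np.asarray(q)+.5)/k-.5+[x0,y0]
    return f(c[i]),st[i,4]/k/k,f(st[i,:2]),f(st[i,:2]+st[i,2:4]),pts,f
k=4
up=cv2.resize(T.im,None,fx=k,fy=k,interpolation=cv2.INTER_CUBIC); V=up.max(2)
for n,box,h in(("square",(215,143,233,164),119),("round",(241,165,260,187),129),("cone",(267,141,283,158),139)):
    c,a,lo,hi,_,_=blob(up,V<75,*box); print(n,c.round(2),round(a,1),lo,hi,T.onz(c,h-14).round(1), 'side px',S.px(T.onz(c,h-14)).round(1))
sat=V.astype(int)-up.min(2)
for n,box in(("storage",(192,130,310,220)),("sidetray",(335,145,432,260))):
    m=(V>100)|(sat>60)
    c,a,lo,hi,p,f=blob(up,m,*box)
    r=cv2.minAreaRect(p); b=f(cv2.boxPoints(r)); W=np.array([T.onz(q,16)[:2] for q in b]); W0=np.array([T.onz(q,4)[:2] for q in b])
    e=W[1]-W[0],W[2]-W[1]
    print(n,W.round(1).tolist(),'ctr',W.mean(0).round(1),[ (np.linalg.norm(v).round(1),np.degrees(np.arctan2(v[1],v[0])).round(1)) for v in e])
hsv=cv2.cvtColor(up,cv2.COLOR_RGB2HSV)
c,a,*_=blob(up,(hsv[...,0]>105)&(hsv[...,0]<130)&(hsv[...,1]>150)&(V>90),205,190,225,208);print('vial',c,T.onz(c,49).round(1))
# cup: non-amber gray darker than tray
m=(sat<40)&(V<165)&(V>60); c,a,lo,hi,p,f=blob(up,m,238,145,261,168)
ce,r=cv2.minEnclosingCircle(p);print('cup',c,a,lo,hi,f(ce),r/k,T.onz(f(ce),40).round(1),T.onz(c,34).round(1))
# hotplate circle: dark ring
m=(V<150); c,a,lo,hi,p,f=blob(up,m,110,173,164,228); el=cv2.fitEllipse(cv2.convexHull(p));print('hot',c,a,lo,hi,f(el[0]),np.array(el[1])/k,T.onz(f(el[0]),92).round(1))
# side view ring
us=cv2.resize(S.im,None,fx=k,fy=k,interpolation=cv2.INTER_CUBIC);m=(us.max(2)<140); c,a,lo,hi,p,f=blob(us,m,178,240,256,310); el=cv2.fitEllipse(cv2.convexHull(p));print('hotS',lo,hi,f(el[0]),np.array(el[1])/k,S.onz(f(el[0]),92).round(1))
E
python3 m.py
```

```text
square [222.66 152.49] 119.2 [216.875 146.125] [228.625 158.875] [623.7 108.3 105. ] side px [208.9 178.9]
round [250.21 175.1 ] 124.6 [244.375 168.375] [256.375 181.875] [562.1  36.5 115. ] side px [244.6 163.5]
cone [274.68 148.55] 133.7 [268.125 140.625] [282.375 157.625] [629.6 -26.  125. ] side px [229.4 139.5]
storage [[673.6, 179.9], [684.9, -98.3], [490.1, -101.6], [480.4, 169.3]] ctr [582.2  37.3] [(np.float64(278.4), np.float64(-87.7)), (np.float64(194.8), np.float64(-179.0))]
sidetray [[623.5, -220.0], [657.4, -419.6], [388.0, -446.5], [357.5, -253.8]] ctr [ 506.6 -335. ] [(np.float64(202.5), np.float64(-80.4)), (np.float64(270.7), np.float64(-174.3))]
vial [214.34359903 197.79347826] [512.2 133.1  49. ]
cup [248.79960487 157.42513883] 292.625 [239.625 147.375] [258.625 167.625] [248.86966896 157.92430401] 10.694368362426758 [624.7  40.2  40. ] [627.5  40.4  34. ]
hot [137.29444444 203.6789899 ] 309.375 [111.375 175.625] [162.625 225.625] [136.97439003 200.36856461] [49.6447258  52.29162979] [499.6 327.9  92. ]
hotS [183.125 244.875] [251.875 304.375] [217.2633934  274.60038757] [59.04110718 69.10373688] [498.4 332.4  92. ]
```

Call:
jog_arm(commands=[[[-0.3, 35, -24, -20, 0.12], [-0.3, 69, -47, -20, 0.24], [-0.3, 104, -70, -20, 0.36], [-0.3, 138, -94, -20, 0.469], [-0.3, 173, -118, -20, 0.469], [-0.3, 207, -141, -20, 0.469], [-0.3, 242, -165, -20, 0.469], [-0.3, 276, -188, -20, 0.469], [-0.3, 311, -212, -20, 0.469], [-0.3, 345, -236, -20, 0.469]]])

```text
t: 1.03
tcp_pos: [455.2, -156.2, 251.4]
orientation: [[1.0, -0.0, 0.0], [-0.0, -1.0, -0.0], [0.0, 0.0, -1.0]]
ft_force: [0.2, -1.7, 0.2]
gripper_width: 0.644
gripper_force: 0.0
```

Call:
jog_arm(commands=[[[-0.3, 20, -37, 0, 0], [-0.3, 40, -73, 0, 0], [-0.3, 60, -110, 0, 0], [-0.3, 81, -147, 0, 0], [-0.3, 101, -183, 0, 0], [-0.3, 101, -183, 30, 0], [-0.3, 101, -183, 60, 0], [-0.3, 101, -183, 60, 0], [-0.3, 101, -183, 60, 0], [-0.3, 101, -183, 60, 0]]])

```text
t: 1.87
tcp_pos: [556.1, 24.4, 193.0]
orientation: [[1.0, -0.001, 0.001], [-0.001, -1.0, -0.0], [0.001, 0.0, -1.0]]
ft_force: [-0.4, -0.3, 1.1]
gripper_width: 0.65
gripper_force: 0.0
```

Run:
```python
from h import *; from plant import *
s=get_state();p=s["tcp_pos"];print(p.round(1),s["gripper_width"],s["t"])
ims=[]
for n,z in(("top",0),("side",0)):
    C=Cam(grab_frame(n));im=C.im.copy();q=C.px(p);g=C.px([562,36.5,129]);print(n,q,g)
    x,y=int(q[0])-50,int(q[1])-40
    c=cv2.resize(im[y:y+90,x:x+100],None,fx=4,fy=4,interpolation=cv2.INTER_CUBIC)
    for a,col in((q,(0,255,0)),(g,(255,0,255))): cv2.circle(c,tuple(int(v) for v in (a-[x,y]+.5)*4),3,col,-1)
    ims.append(c)
cv2.imwrite("pics/g1.png",np.hstack(ims)[:,:,::-1])
```

```text
[556.1  24.4 193. ] 0.6502042116591207 1.8667
top [255.39380703 171.47397988] [250.24050399 174.12532   ]
side [248.70916507 134.9369089 ] [244.64565138 159.04437772]
```

View pics/g1.png

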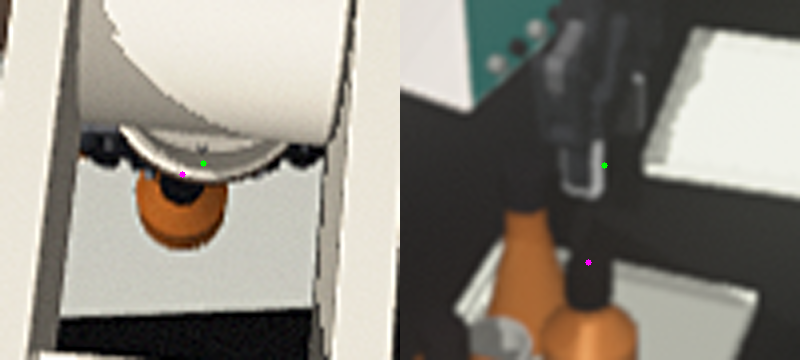

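The fingers hang just beside the round cap, at (182,185) in the left crop. The measured pose is the settled one, so I'll correct and descend.

Call:
jog_arm(commands=[[[-0.3, 6, -12, 20, 0], [-0.3, 6, -12, 50, 0], [-0.3, 6, -12, 80, 0], [-0.3, 6, -12, 95, 0], [-0.3, 6, -12, 95, 0], [-0.3, 6, -12, 95, 0], [-0.3, 6, -12, 95, 0], [0.0, 6, -12, 95, 0], [0.3, 6, -12, 95, 0], [1, 6, -12, 95, 0]]])

```text
t: 2.8
tcp_pos: [562.5, 36.8, 97.9]
orientation: [[1.0, -0.0, 0.002], [-0.0, -1.0, 0.0], [0.002, -0.0, -1.0]]
ft_force: [-1.2, 2.0, 8.9]
gripper_width: 0.331
gripper_force: 58.7
```

Call:
jog_arm(commands=[[[1, 0, 0, 0, 0], [1, 0, 0, 0, 0], [1, 0, 0, 0, 0], [1, 0, 0, 0, 0], [1, 0, 0, 0, 0]]])

```text
t: 3.22
tcp_pos: [562.4, 36.8, 97.9]
orientation: [[1.0, -0.0, 0.002], [-0.0, -1.0, -0.0], [0.002, 0.0, -1.0]]
ft_force: [0.1, 0.0, 9.0]
gripper_width: 0.334
gripper_force: 58.7
```

Call:
jog_arm(commands=[[[1, 0, 0, -20, 0], [1, 0, 0, -60, 0], [1, 0, 0, -100, 0], [1, -3, 10, -140, 0], [1, -12, 40, -150, 0], [1, -23, 75, -150, 0], [1, -34, 110, -150, 0], [1, -45, 145, -150, 0], [1, -56, 180, -150, 0], [1, -67, 215, -150, 0]]])

```text
t: 4.05
tcp_pos: [493.8, -179.6, 246.9]
orientation: [[1.0, 0.0, 0.001], [0.0, -1.0, -0.0], [0.001, 0.0, -1.0]]
ft_force: [0.4, -0.8, -2.2]
gripper_width: 0.335
gripper_force: 59.9
```

Call:
jog_arm(commands=[[[1, -11, 35, 0, 0], [1, -22, 70, 0, 0], [1, -33, 105, 0, 0], [1, -44, 140, 0, 0], [1, -54, 170, 0, 0], [1, -60, 190, 0, 0], [1, -60, 190, 0, 0], [1, -60, 190, 0, 0], [1, -60, 190, 0, 0], [1, -60, 190, 0, 0]]])

```text
t: 4.88
tcp_pos: [435.0, -367.4, 246.6]
orientation: [[1.0, 0.001, 0.0], [0.001, -1.0, 0.0], [0.0, -0.0, -1.0]]
ft_force: [0.7, 1.3, -2.0]
gripper_width: 0.332
gripper_force: 60.1
```

```bash
cat > look.py <<'E'
from h import *; from plant import *
import sys
# look.py name x y z halfw: zoomed crops of both views round a point
s=get_state();print(s["tcp_pos"].round(1),s["t"])
P=[float(v) for v in sys.argv[2:5]];w=int(sys.argv[5]);o=[]
for n in("top","side"):
    C=Cam(grab_frame(n));q=C.px(P).astype(int);x=min(max(q[0]-w,0),512-2*w);y=min(max(q[1]-w,0),384-2*w)
    print(n,'crop origin',x,y,'scale',400/(2*w))
    o.append(cv2.resize(C.im[y:y+2*w,x:x+2*w],(400,400),interpolation=cv2.INTER_CUBIC))
cv2.imwrite(f"pics/{sys.argv[1]}.png",np.hstack(o)[:,:,::-1])
E
python3 look.py p1 506 -335 60 65
```

```text
[ 435.  -367.4  246.6] 4.8833
top crop origin 323 134 scale 3.076923076923077
side crop origin 241 44 scale 3.076923076923077
```

View pics/p1.png

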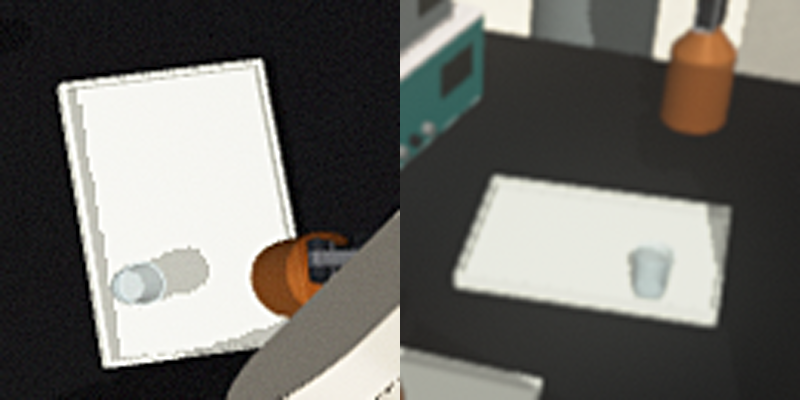

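Top crop: tray corners are TL (58,84), TR (264,60), BL (105,367). The beaker foot is near (140,285). The round bottle hangs upright over the tray's front right.

Run:
```python
from h import *; from plant import *
C=Cam(grab_frame("top"));S=Cam(grab_frame("side"))
g=lambda q,z:C.onz(np.array(q)/3.077+[322.7,133.7],z)[:2].round(1)
gs=lambda q,z:S.onz((np.array(q)-[400,0])/3.077+[240.7,43.7],z)[:2].round(1)
tl,tr,bl=g((58,84),16),g((264,60),16),g((105,367),16)
print(tl,tr,bl,(tr+bl)/2, np.linalg.norm(tl-tr),np.linalg.norm(tl-bl),np.degrees(np.arctan2(*(tl-bl)[::-1])))
print('beaker base',g((143,287),6))
print('side corners',gs((497,177),16),gs((731,208),16),gs((455,285),16),gs((716,325),16))
```

```text
[ 622.2 -222.9] [ 645.6 -415.9] [ 364.5 -256. ] [ 505.05 -335.95] 194.41337402555408 259.8170510185966 7.3192200423557905
beaker base [ 436.  -296.3]
side corners [ 643.2 -411.8] [ 387.7 -445.3] [ 615.7 -205.7] [ 361.2 -237.4]
```

Call:
jog_arm(commands=[[[1, -3, 12, 30, 0], [1, -6, 21, 65, 0], [1, -6, 21, 100, 0], [1, -6, 21, 130, 0], [1, -6, 21, 142, 0], [1, -6, 21, 148, 0], [1, -6, 21, 148, 0], [1, -6, 21, 148, 0], [1, -6, 21, 148, 0], [1, -6, 21, 148, 0]]])

```text
t: 5.92
tcp_pos: [429.0, -389.4, 99.2]
orientation: [[1.0, 0.0, 0.001], [0.0, -1.0, -0.001], [0.001, 0.001, -1.0]]
ft_force: [0.9, 0.4, -2.6]
gripper_width: 0.334
gripper_force: 60.3
```

Call:
jog_arm(commands=[[[-0.3, 0, 0, 0, 0], [-0.3, 0, 0, 0, 0], [-0.3, 0, 0, 0, 0], [-0.3, 0, 0, 0, 0], [-0.3, 0, 0, -30, 0], [-0.3, 0, 0, -65, 0], [-0.3, 5, -8, -95, 0], [-0.3, 20, -36, -105, 0], [-0.3, 38, -69, -105, 0], [-0.3, 56, -101, -105, 0]]])

```text
t: 6.75
tcp_pos: [485.2, -287.4, 204.5]
orientation: [[1.0, -0.002, 0.002], [-0.002, -1.0, -0.001], [0.002, 0.001, -1.0]]
ft_force: [0.2, -0.8, -0.6]
gripper_width: 0.653
gripper_force: 0.0
```

Call:
jog_arm(commands=[[[-0.3, 18, -33, 0, 0], [-0.3, 37, -66, 0, 0], [-0.3, 55, -99, 0, 0], [-0.3, 74, -132, 0, 0], [-0.3, 92, -165, 0, 0], [-0.3, 110, -198, 0, 0], [-0.3, 128, -230, 0, 0], [-0.3, 146, -262, 0, 0], [-0.3, 146, -262, 0, 0], [-0.3, 146, -262, 0, 0]]])

```text
t: 7.58
tcp_pos: [631.2, -24.5, 202.9]
orientation: [[1.0, 0.003, -0.001], [0.003, -1.0, 0.0], [-0.001, -0.0, -1.0]]
ft_force: [-0.8, -0.1, -0.0]
gripper_width: 0.649
gripper_force: 0.0
```

```bash
python3 look.py p2 505 -335 60 65; python3 -c "
from plant import *;print(get_state()['tcp_pos'])"
```

```text
[631.2 -24.5 202.9] 7.5833
top crop origin 323 135 scale 3.076923076923077
side crop origin 241 44 scale 3.076923076923077
[630.5376996  -26.51895235 203.19925028]
```

View pics/p2.png

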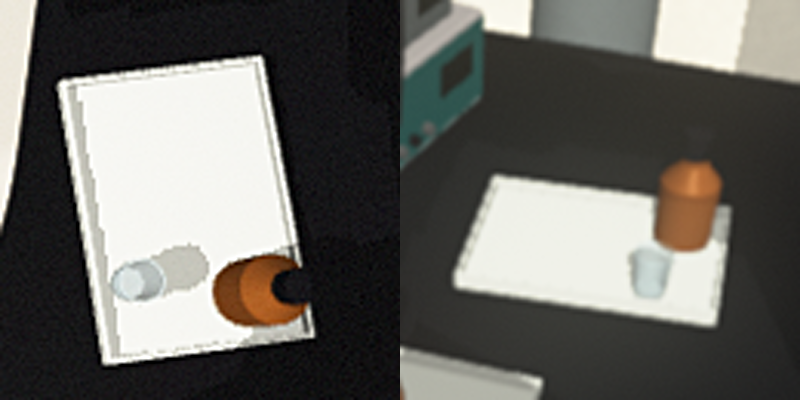

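The round bottle stands in the side tray, front right, foot near (245,292) in the crop. It's clear of the beaker. Cone next.

Call:
jog_arm(commands=[[[-0.3, 0, 0, 20, 0], [-0.3, 0, 0, 50, 0], [-0.3, 0, 0, 80, 0], [-0.3, 0, 0, 96, 0], [-0.3, 0, 0, 96, 0], [-0.3, 0, 0, 96, 0], [-0.3, 0, 0, 96, 0], [0.0, 0, 0, 96, 0], [0.3, 0, 0, 96, 0], [1, 0, 0, 96, 0]]])

```text
t: 8.52
tcp_pos: [631.4, -26.2, 108.9]
orientation: [[1.0, -0.0, 0.002], [-0.0, -1.0, 0.0], [0.002, -0.0, -1.0]]
ft_force: [-1.0, 1.6, 6.0]
gripper_width: 0.334
gripper_force: 58.8
```

Call:
jog_arm(commands=[[[1, 0, 0, 0, 0], [1, 0, 0, 0, 0], [1, 0, 0, 0, 0], [1, 0, 0, 0, 0]]])

```text
t: 8.85
tcp_pos: [631.4, -26.2, 108.9]
orientation: [[1.0, -0.0, 0.002], [-0.0, -1.0, -0.0], [0.002, 0.0, -1.0]]
ft_force: [-0.5, 1.4, 7.3]
gripper_width: 0.333
gripper_force: 58.9
```

Call:
jog_arm(commands=[[[1, 0, 0, -20, 0], [1, 0, 0, -60, 0], [1, 0, 0, -100, 0], [1, -3, 10, -140, 0], [1, -14, 40, -150, 0], [1, -26, 75, -150, 0], [1, -38, 110, -150, 0], [1, -50, 145, -150, 0], [1, -61, 180, -150, 0], [1, -73, 215, -150, 0]]])

```text
t: 9.68
tcp_pos: [556.9, -242.7, 257.9]
orientation: [[1.0, 0.0, 0.001], [0.0, -1.0, -0.0], [0.001, 0.0, -1.0]]
ft_force: [0.8, 0.3, -3.2]
gripper_width: 0.333
gripper_force: 59.6
```

Call:
jog_arm(commands=[[[1, -12, 35, 0, 0], [1, -24, 70, 0, 0], [1, -36, 105, 0, 0], [1, -43, 126, 0, 0], [1, -47, 137, 0, 0], [1, -47, 137, 0, 0], [1, -47, 137, 20, 0], [1, -47, 137, 40, 0], [1, -47, 137, 40, 0], [1, -47, 137, 40, 0]]])

```text
t: 10.52
tcp_pos: [510.9, -377.0, 217.2]
orientation: [[1.0, 0.001, -0.001], [0.001, -1.0, 0.001], [-0.001, -0.001, -1.0]]
ft_force: [-0.7, 0.2, -1.4]
gripper_width: 0.338
gripper_force: 59.6
```

Call:
jog_arm(commands=[[[1, 0, 0, 30, 0], [1, 0, 0, 65, 0], [1, 0, 0, 92, 0], [1, 0, 0, 102, 0], [1, 0, 0, 107, 0], [1, 0, 0, 107, 0], [1, 0, 0, 107, 0], [1, 0, 0, 107, 0], [-0.3, 0, 0, 107, 0], [-0.3, 0, 0, 107, 0]]])

```text
t: 11.35
tcp_pos: [511.0, -378.5, 111.6]
orientation: [[1.0, -0.0, 0.001], [-0.0, -1.0, -0.001], [0.001, 0.001, -1.0]]
ft_force: [-0.1, 0.1, 0.9]
gripper_width: 0.605
gripper_force: 0.0
```

Call:
jog_arm(commands=[[[-0.3, 0, 0, 0, 0], [-0.3, 0, 0, 0, 0], [-0.3, 0, 0, -30, 0], [-0.3, 0, 0, -65, 0], [-0.3, 2, -9, -90, 0], [-0.3, 9, -40, -90, 0], [-0.3, 18, -78, -90, 0], [-0.3, 27, -116, -90, 0], [-0.3, 36, -154, -90, 0], [-0.3, 45, -192, -90, 0]]])

```text
t: 12.18
tcp_pos: [555.7, -184.5, 200.6]
orientation: [[1.0, -0.001, 0.0], [-0.001, -1.0, -0.0], [0.0, 0.0, -1.0]]
ft_force: [0.4, -0.0, 0.5]
gripper_width: 0.649
gripper_force: 0.0
```

Call:
jog_arm(commands=[[[-0.3, 9, -38, 0, 0], [-0.3, 18, -76, 0, 0], [-0.3, 27, -114, 0, 0], [-0.3, 36, -152, 0, 0], [-0.3, 45, -190, 0, 0], [-0.3, 54, -228, 0, 0], [-0.3, 62, -266, 0, 0], [-0.3, 68, -293, 0, 0], [-0.3, 68, -293, 0, 0], [-0.3, 68, -293, 0, 0]]])

```text
t: 13.02
tcp_pos: [623.7, 108.2, 200.2]
orientation: [[1.0, 0.002, -0.0], [0.002, -1.0, 0.0], [-0.0, -0.0, -1.0]]
ft_force: [0.5, -0.3, -0.1]
gripper_width: 0.651
gripper_force: 0.0
```

```bash
python3 look.py p3 505 -335 60 65; python3 -c "
from plant import *;print(get_state()['tcp_pos'])"
```

```text
[623.7 108.2 200.2] 13.0167
top crop origin 323 135 scale 3.076923076923077
side crop origin 241 44 scale 3.076923076923077
[623.66868409 106.31629884 200.33673952]
```

View pics/p3.png

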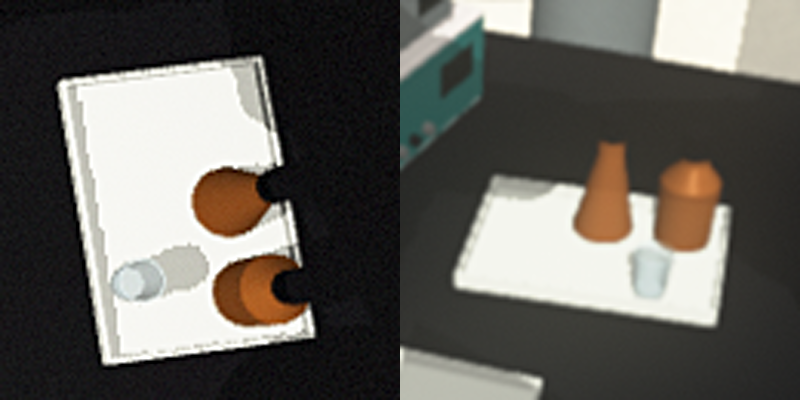

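Both bottles stand in the side tray, the cone's foot at (228,203) and the round's at (245,292). Now the square bottle.

Call:
jog_arm(commands=[[[-0.3, 0, -2, 20, 0], [-0.3, 0, -2, 55, 0], [-0.3, 0, -2, 90, 0], [-0.3, 0, -2, 111, 0], [-0.3, 0, -2, 111, 0], [-0.3, 0, -2, 111, 0], [-0.3, 0, -2, 111, 0], [0.0, 0, -2, 111, 0], [0.3, 0, -2, 111, 0], [1, 0, -2, 111, 0]]])

```text
t: 13.95
tcp_pos: [624.5, 108.7, 91.3]
orientation: [[1.0, -0.0, 0.003], [-0.0, -1.0, 0.0], [0.003, -0.0, -1.0]]
ft_force: [-2.6, -0.7, 9.7]
gripper_width: 0.331
gripper_force: 58.9
```

Call:
jog_arm(commands=[[[1, 0, 0, 0, 0], [1, 0, 0, 0, 0], [1, 0, 0, 0, 0], [1, 0, 0, 0, 0]]])

```text
t: 14.28
tcp_pos: [624.5, 108.8, 91.3]
orientation: [[1.0, -0.0, 0.003], [-0.0, -1.0, 0.0], [0.003, -0.0, -1.0]]
ft_force: [-2.5, -0.4, 9.3]
gripper_width: 0.333
gripper_force: 59.0
```

Call:
jog_arm(commands=[[[1, 0, 0, -20, 0], [1, 0, 0, -60, 0], [1, 0, 0, -100, 0], [1, -1, 10, -140, 0], [1, -3, 40, -150, 0], [1, -5, 75, -150, 0], [1, -8, 110, -150, 0], [1, -10, 145, -150, 0], [1, -12, 180, -150, 0], [1, -15, 215, -150, 0]]])

```text
t: 15.12
tcp_pos: [608.3, -107.8, 240.0]
orientation: [[1.0, -0.0, 0.001], [-0.0, -1.0, -0.0], [0.001, 0.0, -1.0]]
ft_force: [0.7, 0.2, -2.3]
gripper_width: 0.334
gripper_force: 59.6
```

Call:
jog_arm(commands=[[[1, -2, 35, 0, 0], [1, -5, 70, 0, 0], [1, -7, 105, 0, 0], [1, -10, 140, 0, 0], [1, -12, 175, 0, 0], [1, -14, 210, 0, 0], [1, -16, 240, 0, 0], [1, -18, 262, 0, 0], [1, -18, 262, 0, 0], [1, -18, 262, 0, 0]]])

```text
t: 15.95
tcp_pos: [590.2, -369.4, 239.2]
orientation: [[1.0, -0.002, -0.0], [-0.002, -1.0, 0.0], [-0.0, -0.0, -1.0]]
ft_force: [-0.1, 1.1, -3.5]
gripper_width: 0.33
gripper_force: 59.8
```

Call:
jog_arm(commands=[[[1, 0, 0, 20, 0], [1, 0, 0, 40, 0], [1, 0, 0, 40, 0], [1, 0, 0, 40, 0]]])

```text
t: 16.28
tcp_pos: [590.6, -367.1, 199.3]
orientation: [[1.0, 0.001, -0.001], [0.001, -1.0, 0.001], [-0.001, -0.001, -1.0]]
ft_force: [0.2, 0.4, -2.5]
gripper_width: 0.33
gripper_force: 59.7
```

Call:
jog_arm(commands=[[[1, 0, 0, 30, 0], [1, 0, 0, 65, 0], [1, 0, 0, 92, 0], [1, 0, 0, 102, 0], [1, 0, 0, 107, 0], [1, 0, 0, 107, 0], [1, 0, 0, 107, 0], [1, 0, 0, 107, 0], [-0.3, 0, 0, 107, 0], [-0.3, 0, 0, 107, 0]]])

```text
t: 17.12
tcp_pos: [591.1, -368.6, 93.7]
orientation: [[1.0, -0.0, 0.002], [-0.0, -1.0, -0.001], [0.002, 0.001, -1.0]]
ft_force: [0.2, 0.4, 1.1]
gripper_width: 0.603
gripper_force: 0.0
```

Call:
jog_arm(commands=[[[-0.3, 0, 0, 0, 0], [-0.3, 0, 0, 0, 0], [-0.3, 0, 0, -30, 0], [-0.3, 0, 0, -65, 0], [-0.65, 0, -9, -90, 0], [-0.65, 2, -40, -90, 0], [-0.65, 5, -78, -90, 0], [-0.65, 8, -116, -90, 0], [-0.65, 11, -154, -90, 0], [-0.65, 15, -192, -90, 0]]])

```text
t: 17.95
tcp_pos: [605.4, -174.6, 182.6]
orientation: [[1.0, -0.001, 0.0], [-0.001, -1.0, -0.0], [0.0, 0.0, -1.0]]
ft_force: [-0.0, 0.2, 0.1]
gripper_width: 0.822
gripper_force: 0.0
```

```bash
python3 look.py p4 560 -150 40 128
cat > cup.py <<'E'
from m import blob; from h import *; from plant import *
E
python3 - <<'E'
from h import *; from plant import *
T=Cam(grab_frame("top"));S=Cam(grab_frame("side"));print(get_state()["tcp_pos"])
k=4
for n,C in(("top",T),("side",S)):
    q=C.px([626,40,24]).astype(int);x,y=q-20
    up=cv2.resize(C.im[y:y+40,x:x+40],None,fx=10,fy=10,interpolation=cv2.INTER_CUBIC)
    print(n,x,y);cv2.imwrite(f"/tmp/c_{n}.png",up[:,:,::-1])
cv2.imwrite("pics/cup.png",np.hstack([cv2.imread("/tmp/c_top.png"),cv2.imread("/tmp/c_side.png")]))
E
```

```text
[ 605.4 -174.6  182.6] 17.95
top crop origin 189 53 scale 1.5625
side crop origin 142 16 scale 1.5625
[ 605.91569904 -175.35215528  182.76185476]
top 228 138
side 201 165
```

View pics/p4.png

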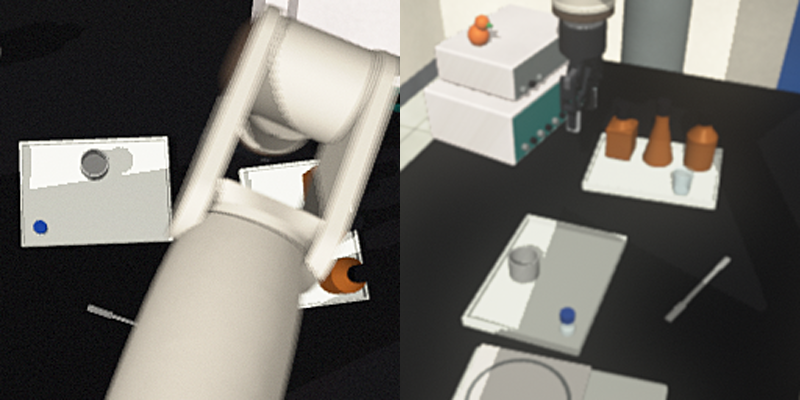

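View pics/cup.png

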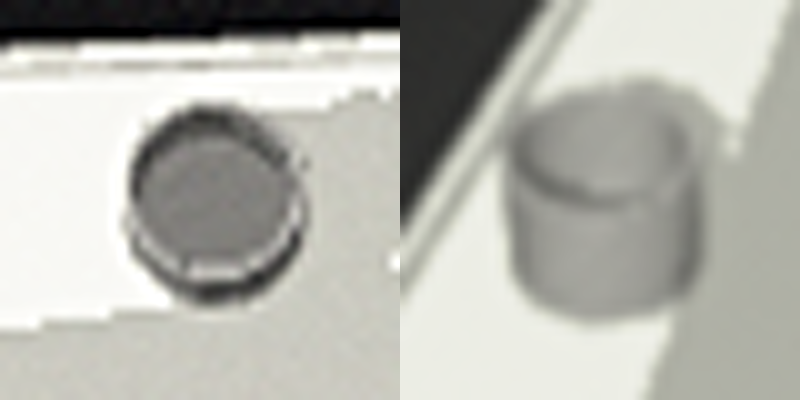

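All three bottles stand in the side tray and the vial is still in place. The cup is free: silhouette centre at crop (216,204) in top and (603,201) in side.

Run:
```python
from h import *; from plant import *
T=Cam(grab_frame("top"));S=Cam(grab_frame("side"));print(get_state()["tcp_pos"].round(1))
a,b=(249.15,157.95),(220.85,184.65)
print(T.onz(a,24),S.onz(b,24),tri([T.ray(a),S.ray(b)]))
```

```text
[ 605.7 -177.   182.4]
[628.3728788   39.46954346  24.        ] [629.30283836  39.54759887  24.        ] [628.80268534  39.58431235  24.06199198]
```

Call:
jog_arm(commands=[[[-0.65, 4, -35, 0, 0], [-0.65, 8, -73, 0, 0], [-0.65, 12, -111, 0, 0], [-0.65, 16, -149, 0, 0], [-0.65, 20, -187, 0, 0], [-0.65, 23, -209, 5, 0], [-0.65, 23, -216, 30, 0], [-0.65, 23, -216, 60, 0], [-0.65, 23, -216, 60, 0], [-0.65, 23, -216, 60, 0]]])

```text
t: 19.08
tcp_pos: [628.3, 38.7, 121.5]
orientation: [[1.0, -0.001, -0.003], [-0.001, -1.0, 0.0], [-0.003, -0.0, -1.0]]
ft_force: [0.6, -0.4, 1.2]
gripper_width: 0.822
gripper_force: 0.0
```

Call:
jog_arm(commands=[[[-0.65, 0, 0, 0, 0], [-0.65, 0, 0, 30, 0], [-0.65, 0, 0, 65, 0], [-0.65, 0, 0, 95, 0], [-0.65, 0, 0, 107, 0], [-0.65, 0, 0, 113, 0], [-0.65, 0, 0, 113, 0], [-0.65, 0, 0, 113, 0]]])

```text
t: 19.75
tcp_pos: [629.9, 39.5, 11.4]
orientation: [[1.0, -0.001, 0.002], [-0.001, -1.0, -0.0], [0.002, 0.0, -1.0]]
ft_force: [0.7, -0.3, -0.1]
gripper_width: 0.825
gripper_force: 0.0
```

Call:
jog_arm(commands=[[[-0.4, 0, 0, 2, 0], [-0.2, 0, 0, 2, 0], [0, 0, 0, 2, 0], [1, 0, 0, 2, 0], [1, 0, 0, 2, 0], [1, 0, 0, 2, 0], [1, 0, 0, 2, 0], [1, 0, 0, 2, 0]]])

```text
t: 20.42
tcp_pos: [629.7, 39.8, 9.3]
orientation: [[1.0, -0.0, 0.003], [-0.0, -1.0, -0.0], [0.003, 0.0, -1.0]]
ft_force: [-0.6, -0.9, 10.9]
gripper_width: 0.601
gripper_force: 61.5
```

Call:
jog_arm(commands=[[[1, 0, 0, -20, 0], [1, 0, 0, -60, 0], [1, 0, 0, -100, 0], [1, 0, 0, -140, 0], [1, 0, 0, -160, 0], [1, 0, 0, -160, 0]]])

```text
t: 20.92
tcp_pos: [630.6, 39.8, 174.1]
orientation: [[1.0, -0.0, 0.009], [-0.0, -1.0, -0.0], [0.009, 0.0, -1.0]]
ft_force: [0.5, -0.7, -0.7]
gripper_width: 0.599
gripper_force: 63.0
```

Call:
jog_arm(commands=[[[1, -10, -23, 0, 0], [1, -25, -55, 0, 0], [1, -40, -88, 0, 0], [1, -55, -122, 0, 0], [1, -70, -156, 0, 0], [1, -85, -190, 0, 0], [1, -100, -224, 0, 0], [1, -115, -257, 0, 0], [1, -126, -280, 0, 0], [1, -131, -290, 0, 0]]])

```text
t: 21.75
tcp_pos: [496.0, 332.6, 167.4]
orientation: [[1.0, 0.002, -0.0], [0.002, -1.0, 0.001], [-0.0, -0.001, -1.0]]
ft_force: [0.7, -0.4, -1.5]
gripper_width: 0.599
gripper_force: 63.0
```

Call:
jog_arm(commands=[[[1, 0, 0, 0, 0], [1, 0, 0, 0, 0], [1, 0, 0, 30, 0], [1, 0, 0, 50, 0], [1, 0, 0, 55, 0], [1, 0, 0, 55, 0], [1, 0, 0, 55, 0], [1, 0, 0, 55, 0]]])

```text
t: 22.42
tcp_pos: [498.7, 329.6, 113.9]
orientation: [[1.0, -0.001, 0.002], [-0.001, -1.0, 0.001], [0.002, -0.001, -1.0]]
ft_force: [0.2, 0.0, -0.8]
gripper_width: 0.599
gripper_force: 63.0
```

```bash
python3 look.py hp 500 330 100 40
```

```text
[498.7 329.6 113.9] 22.4167
top crop origin 95 159 scale 5.0
side crop origin 176 230 scale 5.0
```

View pics/hp.png

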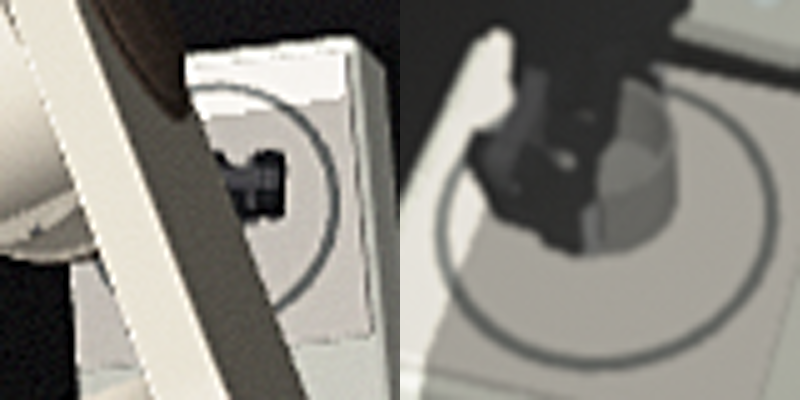

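The cup hovers over the ring, right of the finger in the side view: its right edge is at 680 and the ring spans 437–777. It's centred to within a few mm, so I'll lower and release.

Call:
jog_arm(commands=[[[1, 0, 0, 8, 0], [1, 0, 0, 12, 0], [1, 0, 0, 16, 0], [1, 0, 0, 16, 0], [1, 0, 0, 16, 0], [1, 0, 0, 16, 0]]])

```text
t: 23.02
tcp_pos: [497.7, 329.9, 97.3]
orientation: [[1.0, 0.0, 0.0], [0.0, -1.0, 0.0], [0.0, -0.0, -1.0]]
ft_force: [-6.4, -3.4, 15.8]
gripper_width: 0.599
gripper_force: 64.4
```

Call:
jog_arm(commands=[[[-0.5, 0, 0, 0, 0], [-0.5, 0, 0, 0, 0], [-0.5, 0, 0, 0, 0], [-0.5, 0, 0, 0, 0], [-0.5, 0, 0, -30, 0], [-0.5, 0, 0, -65, 0], [-0.5, 0, 25, -85, 0], [-0.5, 0, 65, -85, 0], [-0.5, 0, 105, -85, 0], [-0.5, 0, 145, -85, 0]]])

```text
t: 23.85
tcp_pos: [497.4, 183.6, 181.5]
orientation: [[1.0, 0.001, 0.001], [0.001, -1.0, 0.0], [0.001, -0.0, -1.0]]
ft_force: [0.1, -0.9, -0.7]
gripper_width: 0.75
gripper_force: 0.0
```

Call:
jog_arm(commands=[[[-0.3, 0, 40, 0, 0], [-0.3, 0, 80, 0, 0], [-0.3, 0, 120, 0, 0], [-0.3, 0, 120, 0, 0], [-0.3, 0, 120, 0, 0]]])

```text
t: 24.27
tcp_pos: [497.8, 63.0, 181.3]
orientation: [[1.0, -0.004, 0.0], [-0.004, -1.0, 0.0], [0.0, -0.0, -1.0]]
ft_force: [-0.6, 0.3, 0.1]
gripper_width: 0.651
gripper_force: 0.0
```

```bash
python3 look.py hp2 500 330 100 40
```

```text
[497.8  63.  181.3] 24.2667
top crop origin 95 159 scale 5.0
side crop origin 176 230 scale 5.0
```

View pics/hp2.png

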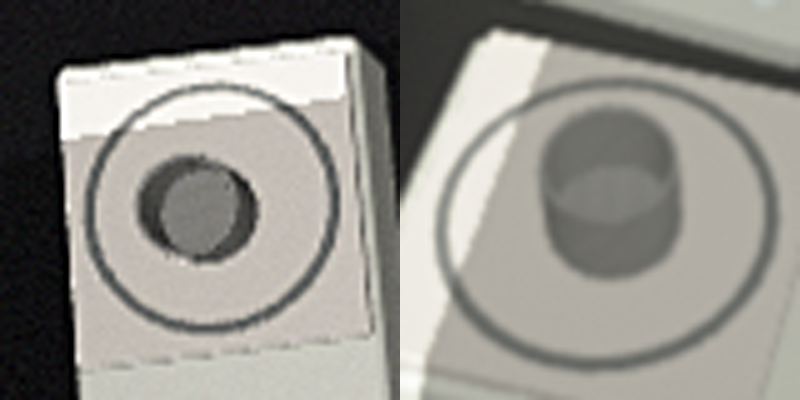

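The cup stands inside the ring in both views. Top: ring centre (213,207), cup silhouette centre (198,209). Side: ring centre (607,222), cup (610,192). I'll check the offset, and get state for the next move.

Run:
```python
from h import *; from plant import *
T=Cam(grab_frame("top"));S=Cam(grab_frame("side"));print(get_state()["tcp_pos"].round(1))
t=lambda q,z:T.onz((np.array(q)+.5)/5-.5+[95,159],z)[:2]
s=lambda q,z:S.onz((np.array(q)-[400,0]+.5)/5-.5+[176,230],z)[:2]
print(t((213.5,207),92),t((198,209),112)); print(s((607,222.5),92),s((610.5,192),112))
```

```text
[497.7  65.9 181.2]
[500.60078499 327.15460638] [497.08113608 329.22540369]
[499.34390073 331.57373809] [497.05436488 330.5318179 ]
```

The cup is about 3 mm from the ring's centre, so it stays. Now the bottles go back, square first.

Call:
jog_arm(commands=[[[-0.3, 5, 25, 0, 0], [-0.3, 13, 62, 0, 0], [-0.3, 21, 100, 0, 0], [-0.3, 29, 138, 0, 0], [-0.3, 37, 176, 0, 0], [-0.3, 45, 214, 0, 0], [-0.3, 53, 252, 0, 0], [-0.3, 61, 290, 0, 0], [-0.3, 69, 328, 0, 0], [-0.3, 77, 366, 0, 0]]])

```text
t: 25.3
tcp_pos: [575.5, -301.8, 181.0]
orientation: [[1.0, 0.002, -0.0], [0.002, -1.0, 0.0], [-0.0, -0.0, -1.0]]
ft_force: [0.7, 0.9, 0.8]
gripper_width: 0.65
gripper_force: 0.0
```

Call:
jog_arm(commands=[[[-0.3, 8, 38, 0, 0], [-0.3, 14, 64, 0, 0], [-0.3, 16, 67, 0, 0], [-0.3, 16, 67, 0, 0], [-0.3, 16, 67, 0, 0]]])

```text
t: 25.72
tcp_pos: [591.2, -366.8, 180.7]
orientation: [[1.0, 0.001, -0.001], [0.001, -1.0, 0.001], [-0.001, -0.001, -1.0]]
ft_force: [0.1, -0.2, -0.1]
gripper_width: 0.653
gripper_force: 0.0
```

Call:
jog_arm(commands=[[[-0.3, 0, 0, 20, 0], [-0.3, 0, 0, 50, 0], [-0.3, 0, 0, 75, 0], [-0.3, 0, 0, 88, 0], [-0.3, 0, 0, 88, 0], [-0.3, 0, 0, 88, 0], [-0.3, 0, 0, 88, 0]]])

```text
t: 26.3
tcp_pos: [591.4, -368.1, 95.4]
orientation: [[1.0, 0.0, 0.002], [0.0, -1.0, -0.001], [0.002, 0.001, -1.0]]
ft_force: [-0.3, 0.2, -0.1]
gripper_width: 0.645
gripper_force: 0.0
```

Call:
jog_arm(commands=[[[0.0, 0, 0, 2, 0], [0.3, 0, 0, 2, 0], [1, 0, 0, 2, 0], [1, 0, 0, 2, 0], [1, 0, 0, 2, 0], [1, 0, 0, 2, 0], [1, 0, 0, 2, 0], [1, 0, 0, 2, 0]]])

```text
t: 26.97
tcp_pos: [591.0, -368.5, 92.5]
orientation: [[1.0, -0.0, 0.001], [-0.0, -1.0, -0.001], [0.001, 0.001, -1.0]]
ft_force: [-0.2, 0.5, 6.2]
gripper_width: 0.334
gripper_force: 59.0
```

Call:
jog_arm(commands=[[[1, 0, 0, -20, 0], [1, 0, 0, -60, 0], [1, 0, 0, -100, 0], [1, 1, -10, -140, 0], [1, 3, -40, -150, 0], [1, 5, -75, -150, 0], [1, 8, -110, -150, 0], [1, 10, -145, -150, 0], [1, 12, -180, -150, 0], [1, 15, -215, -150, 0]]])

```text
t: 27.8
tcp_pos: [605.3, -151.6, 241.5]
orientation: [[1.0, -0.0, 0.0], [-0.0, -1.0, 0.0], [0.0, -0.0, -1.0]]
ft_force: [0.3, 0.8, -3.1]
gripper_width: 0.328
gripper_force: 60.1
```

Call:
jog_arm(commands=[[[1, 2, -35, 0, 0], [1, 5, -70, 0, 0], [1, 7, -105, 0, 0], [1, 10, -140, 0, 0], [1, 12, -175, 0, 0], [1, 14, -210, 0, 0], [1, 16, -240, 0, 0], [1, 18, -262, 0, 0], [1, 18, -262, 0, 0], [1, 18, -262, 0, 0]]])

```text
t: 28.63
tcp_pos: [623.6, 109.9, 241.2]
orientation: [[1.0, 0.002, -0.0], [0.002, -1.0, 0.0], [-0.0, -0.0, -1.0]]
ft_force: [0.3, -0.8, -2.7]
gripper_width: 0.332
gripper_force: 60.2
```

Call:
jog_arm(commands=[[[1, 0, 0, 20, 0], [1, 0, 0, 60, 0], [1, 0, 0, 80, 0], [1, 0, 0, 80, 0], [1, 0, 0, 80, 0], [1, 0, 0, 80, 0]]])

```text
t: 29.13
tcp_pos: [624.5, 108.2, 163.4]
orientation: [[1.0, -0.001, 0.002], [-0.001, -1.0, 0.0], [0.002, -0.0, -1.0]]
ft_force: [-0.8, 0.8, -1.9]
gripper_width: 0.331
gripper_force: 60.1
```

Call:
jog_arm(commands=[[[1, 0, 0, 20, 0], [1, 0, 0, 45, 0], [1, 0, 0, 60, 0], [1, 0, 0, 67, 0], [1, 0, 0, 69, 0], [1, 0, 0, 69, 0], [1, 0, 0, 69, 0], [1, 0, 0, 69, 0], [1, 0, 0, 69, 0]]])

```text
t: 29.88
tcp_pos: [624.2, 108.8, 93.5]
orientation: [[1.0, -0.0, 0.002], [-0.0, -1.0, 0.0], [0.002, -0.0, -1.0]]
ft_force: [-0.5, -0.1, -2.8]
gripper_width: 0.331
gripper_force: 60.3
```

Call:
jog_arm(commands=[[[-0.3, 0, 0, 1, 0], [-0.3, 0, 0, 1, 0], [-0.3, 0, 0, 1, 0], [-0.3, 0, 0, 1, 0], [-0.3, 0, 0, -30, 0], [-0.3, 0, 0, -65, 0], [-0.3, -2, 9, -95, 0], [-0.3, -9, 40, -95, 0], [-0.3, -18, 78, -95, 0], [-0.3, -27, 116, -95, 0]]])

```text
t: 30.72
tcp_pos: [596.4, -7.9, 187.9]
orientation: [[1.0, 0.001, 0.001], [0.001, -1.0, -0.0], [0.001, 0.0, -1.0]]
ft_force: [1.0, -1.1, -0.3]
gripper_width: 0.649
gripper_force: 0.0
```

Call:
jog_arm(commands=[[[-0.3, -9, 38, 0, 0], [-0.3, -18, 76, 0, 0], [-0.3, -27, 114, 0, 0], [-0.3, -36, 152, 0, 0], [-0.3, -45, 190, 0, 0], [-0.3, -54, 228, 0, 0], [-0.3, -62, 266, 0, 0], [-0.3, -70, 304, 0, 0], [-0.3, -78, 340, 0, 0], [-0.3, -84, 362, 0, 0]]])

```text
t: 31.55
tcp_pos: [511.4, -372.5, 187.2]
orientation: [[1.0, -0.002, -0.0], [-0.002, -1.0, -0.001], [-0.0, 0.001, -1.0]]
ft_force: [-0.0, -1.0, 0.6]
gripper_width: 0.647
gripper_force: 0.0
```

Call:
jog_arm(commands=[[[-0.3, -2, 8, 0, 0], [-0.3, -2, 8, 0, 0], [-0.3, -2, 8, 0, 0], [-0.3, -2, 8, 0, 0], [-0.3, -2, 8, 0, 0]]])

```text
t: 31.97
tcp_pos: [511.2, -375.8, 187.5]
orientation: [[1.0, 0.001, 0.0], [0.001, -1.0, 0.0], [0.0, -0.0, -1.0]]
ft_force: [-0.2, -0.1, -0.3]
gripper_width: 0.654
gripper_force: 0.0
```

Call:
jog_arm(commands=[[[-0.3, 0, 1, 20, 0], [-0.3, 0, 1, 50, 0], [-0.3, 0, 1, 70, 0], [-0.3, 0, 1, 78, 0], [-0.3, 0, 1, 78, 0], [-0.3, 0, 1, 78, 0], [-0.3, 0, 1, 78, 0], [-0.3, 0, 1, 78, 0]]])

```text
t: 32.63
tcp_pos: [511.2, -378.5, 110.9]
orientation: [[1.0, 0.0, 0.002], [0.0, -1.0, -0.001], [0.002, 0.001, -1.0]]
ft_force: [0.5, 0.8, 0.5]
gripper_width: 0.647
gripper_force: 0.0
```

Call:
jog_arm(commands=[[[0.0, 0, 0, 0, 0], [0.3, 0, 0, 0, 0], [1, 0, 0, 0, 0], [1, 0, 0, 0, 0], [1, 0, 0, 0, 0], [1, 0, 0, 0, 0], [1, 0, 0, 0, 0], [1, 0, 0, 0, 0]]])

```text
t: 33.3
tcp_pos: [510.9, -378.2, 110.2]
orientation: [[1.0, -0.0, 0.001], [-0.0, -1.0, -0.0], [0.001, 0.0, -1.0]]
ft_force: [-0.6, 1.7, 5.9]
gripper_width: 0.333
gripper_force: 58.8
```

Call:
jog_arm(commands=[[[1, 0, 0, -20, 0], [1, 0, 0, -60, 0], [1, 0, 0, -100, 0], [1, 3, -10, -140, 0], [1, 14, -40, -150, 0], [1, 26, -75, -150, 0], [1, 38, -110, -150, 0], [1, 50, -145, -150, 0], [1, 61, -180, -150, 0], [1, 73, -215, -150, 0]]])

```text
t: 34.13
tcp_pos: [583.8, -161.5, 259.4]
orientation: [[1.0, -0.0, 0.0], [-0.0, -1.0, 0.0], [0.0, -0.0, -1.0]]
ft_force: [0.1, -0.3, -2.4]
gripper_width: 0.332
gripper_force: 59.9
```

Call:
jog_arm(commands=[[[1, 12, -35, 0, 0], [1, 24, -70, 0, 0], [1, 36, -105, 0, 0], [1, 43, -126, 0, 0], [1, 47, -137, 0, 0], [1, 47, -137, 0, 0], [1, 47, -137, 20, 0], [1, 47, -137, 60, 0], [1, 47, -137, 80, 0], [1, 47, -137, 80, 0]]])

```text
t: 34.97
tcp_pos: [628.6, -27.2, 174.4]
orientation: [[1.0, -0.001, -0.007], [-0.001, -1.0, 0.001], [-0.007, -0.001, -1.0]]
ft_force: [0.2, 0.8, -2.8]
gripper_width: 0.332
gripper_force: 59.8
```

Call:
jog_arm(commands=[[[1, 0, 0, 0, 0], [1, 0, 0, 0, 0], [1, 0, 0, 0, 0], [1, 0, 0, 0, 0]]])

```text
t: 35.3
tcp_pos: [631.3, -26.6, 181.1]
orientation: [[1.0, -0.0, 0.002], [-0.0, -1.0, -0.0], [0.002, 0.0, -1.0]]
ft_force: [-0.3, -0.3, -2.1]
gripper_width: 0.33
gripper_force: 59.8
```

Call:
jog_arm(commands=[[[1, 0, 0, 20, 0], [1, 0, 0, 45, 0], [1, 0, 0, 60, 0], [1, 0, 0, 67, 0], [1, 0, 0, 69, 0], [1, 0, 0, 69, 0], [1, 0, 0, 69, 0], [1, 0, 0, 69, 0], [1, 0, 0, 69, 0]]])

```text
t: 36.05
tcp_pos: [631.1, -26.3, 111.2]
orientation: [[1.0, -0.0, 0.001], [-0.0, -1.0, -0.0], [0.001, 0.0, -1.0]]
ft_force: [0.6, 0.9, -2.0]
gripper_width: 0.332
gripper_force: 60.3
```

Call:
jog_arm(commands=[[[-0.3, 0, 0, 1, 0], [-0.3, 0, 0, 1, 0], [-0.3, 0, 0, 1, 0], [-0.3, 0, 0, 1, 0], [-0.3, 0, 0, -30, 0], [-0.3, 0, 0, -65, 0], [-0.3, -5, 8, -85, 0], [-0.3, -20, 36, -85, 0], [-0.3, -38, 69, -85, 0], [-0.3, -56, 101, -85, 0]]])

```text
t: 36.88
tcp_pos: [574.1, -127.9, 195.7]
orientation: [[1.0, 0.001, 0.001], [0.001, -1.0, -0.0], [0.001, 0.0, -1.0]]
ft_force: [-0.1, -0.1, -0.2]
gripper_width: 0.647
gripper_force: 0.0
```

Call:
jog_arm(commands=[[[-0.3, -18, 33, 0, 0], [-0.3, -37, 66, 0, 0], [-0.3, -55, 99, 0, 0], [-0.3, -74, 132, 0, 0], [-0.3, -92, 165, 0, 0], [-0.3, -110, 198, 0, 0], [-0.3, -128, 230, 0, 0], [-0.3, -140, 252, 0, 0], [-0.3, -146, 262, 0, 0], [-0.3, -146, 262, 0, 0]]])

```text
t: 37.72
tcp_pos: [427.4, -391.0, 195.2]
orientation: [[1.0, -0.003, -0.0], [-0.003, -1.0, -0.0], [-0.0, 0.0, -1.0]]
ft_force: [0.0, -0.1, -0.7]
gripper_width: 0.652
gripper_force: 0.0
```

Call:
jog_arm(commands=[[[-0.3, 0, 0, 20, 0], [-0.3, 0, 0, 40, 0], [-0.3, 0, 0, 40, 0], [-0.3, 0, 0, 40, 0], [-0.3, 0, 0, 40, 0]]])

```text
t: 38.13
tcp_pos: [429.4, -388.8, 156.5]
orientation: [[1.0, 0.001, 0.001], [0.001, -1.0, -0.001], [0.001, 0.001, -1.0]]
ft_force: [-0.3, -0.2, 0.6]
gripper_width: 0.654
gripper_force: 0.0
```

Descend to about 99 and grip. Then return toward (562.4, 36.8).

Call:
jog_arm(commands=[[[-0.3, 0, 0, 20, 0], [-0.3, 0, 0, 45, 0], [-0.3, 0, 0, 57, 0], [-0.3, 0, 0, 57, 0], [-0.3, 0, 0, 57, 0], [-0.3, 0, 0, 57, 0], [-0.3, 0, 0, 57, 0], [0.0, 0, 0, 57, 0], [0.3, 0, 0, 57, 0], [1, 0, 0, 57, 0]]])

```text
t: 38.97
tcp_pos: [428.9, -389.4, 99.2]
orientation: [[1.0, -0.0, 0.001], [-0.0, -1.0, -0.001], [0.001, 0.001, -1.0]]
ft_force: [-0.2, 1.2, 6.2]
gripper_width: 0.335
gripper_force: 58.8
```

Call:
jog_arm(commands=[[[1, 0, 0, 0, 0], [1, 0, 0, 0, 0], [1, 0, 0, 0, 0], [1, 0, 0, 0, 0]]])

```text
t: 39.3
tcp_pos: [428.9, -389.4, 99.2]
orientation: [[1.0, -0.0, 0.001], [-0.0, -1.0, -0.001], [0.001, 0.001, -1.0]]
ft_force: [-0.5, 1.2, 6.9]
gripper_width: 0.333
gripper_force: 58.8
```

Call:
jog_arm(commands=[[[1, 0, 0, -20, 0], [1, 0, 0, -60, 0], [1, 0, 0, -100, 0], [1, 3, -10, -140, 0], [1, 12, -40, -150, 0], [1, 23, -75, -150, 0], [1, 34, -110, -150, 0], [1, 45, -145, -150, 0], [1, 56, -180, -150, 0], [1, 67, -215, -150, 0]]])

```text
t: 40.13
tcp_pos: [495.7, -172.4, 248.4]
orientation: [[1.0, -0.001, 0.0], [-0.001, -1.0, 0.0], [0.0, -0.0, -1.0]]
ft_force: [1.2, -0.1, -2.7]
gripper_width: 0.33
gripper_force: 60.1
```

Call:
jog_arm(commands=[[[1, 11, -35, 0, 0], [1, 22, -70, 0, 0], [1, 33, -105, 0, 0], [1, 44, -140, 0, 0], [1, 54, -175, 0, 0], [1, 63, -200, 0, 0], [1, 66, -211, 0, 0], [1, 66, -211, 0, 0], [1, 66, -211, 0, 0], [1, 66, -211, 0, 0]]])

```text
t: 40.97
tcp_pos: [561.5, 36.0, 248.3]
orientation: [[1.0, -0.001, -0.0], [-0.001, -1.0, -0.0], [-0.0, 0.0, -1.0]]
ft_force: [-1.2, -0.2, -3.1]
gripper_width: 0.333
gripper_force: 60.2
```

Call:
jog_arm(commands=[[[1, 0, 0, 20, 0], [1, 0, 0, 60, 0], [1, 0, 0, 80, 0], [1, 0, 0, 80, 0], [1, 0, 0, 80, 0], [1, 0, 0, 80, 0], [1, 0, 0, 80, 0]]])

```text
t: 41.55
tcp_pos: [562.5, 36.4, 170.4]
orientation: [[1.0, -0.001, 0.003], [-0.001, -1.0, -0.0], [0.003, 0.0, -1.0]]
ft_force: [0.0, 0.9, -3.5]
gripper_width: 0.334
gripper_force: 60.1
```

Call:
jog_arm(commands=[[[1, 0, 0, 20, 0], [1, 0, 0, 45, 0], [1, 0, 0, 60, 0], [1, 0, 0, 67, 0], [1, 0, 0, 69, 0], [1, 0, 0, 69, 0], [1, 0, 0, 69, 0], [1, 0, 0, 69, 0], [1, 0, 0, 69, 0]]])

```text
t: 42.3
tcp_pos: [562.2, 36.8, 100.3]
orientation: [[1.0, -0.0, 0.001], [-0.0, -1.0, -0.0], [0.001, 0.0, -1.0]]
ft_force: [-0.0, -0.3, -2.7]
gripper_width: 0.334
gripper_force: 60.3
```

Call:
jog_arm(commands=[[[-0.3, 0, 0, 1, 0], [-0.3, 0, 0, 1, 0], [-0.3, 0, 0, 1, 0], [-0.3, 0, 0, 1, 0], [-0.3, 0, 0, -30, 0], [-0.3, 0, 0, -65, 0], [-0.3, -5, 8, -95, 0], [-0.3, -20, 36, -110, 0], [-0.3, -38, 69, -110, 0], [-0.3, -56, 101, -110, 0]]])

```text
t: 43.13
tcp_pos: [505.3, -65.0, 210.5]
orientation: [[1.0, 0.001, 0.002], [0.001, -1.0, -0.001], [0.002, 0.001, -1.0]]
ft_force: [0.1, -1.2, -0.8]
gripper_width: 0.654
gripper_force: 0.0
```

Call:
jog_arm(commands=[[[-0.3, -18, 33, 0, 0], [-0.3, -37, 66, 0, 0], [-0.3, -55, 99, 0, 0], [-0.3, -74, 132, 0, 0], [-0.3, -92, 165, 0, 0], [-0.3, -92, 198, 0, 0], [-0.3, -92, 230, 0, 0], [-0.3, -92, 230, 0, 0], [-0.3, -92, 230, 0, 0], [-0.3, -92, 230, 0, 0]]])

```text
t: 43.97
tcp_pos: [413.6, -293.9, 209.2]
orientation: [[1.0, -0.001, -0.0], [-0.001, -1.0, 0.001], [-0.0, -0.001, -1.0]]
ft_force: [0.2, 0.5, 0.4]
gripper_width: 0.651
gripper_force: 0.0
```

```bash
python3 - <<'E'
from plant import *;import cv2,numpy as np
b=grab_frame("top")["frame"][:,:,::-1];cv2.imwrite("pics/fin.png",b)
s=grab_frame("side")["frame"][:,:,::-1]
a=cv2.imread("pics/top0.png")
f=lambda i:cv2.resize(i[130:220,190:310],(400,300),interpolation=cv2.INTER_CUBIC)
cv2.imwrite("pics/cmp.png",np.vstack([np.hstack([f(a),f(b)]),np.hstack([cv2.resize(b,(400,300)),cv2.resize(s,(400,300))])]))
E
python3 m.py | head -3
```

```text
square [222.76 152.44] 121.1 [216.875 146.125] [228.875 158.875] [623.9 108.  105. ] side px [208.9 178.9]
round [250.08 175.08] 127.8 [244.125 168.125] [256.125 181.875] [562.2  36.9 115. ] side px [244.6 163.6]
cone [274.53 148.53] 134.4 [268.125 140.625] [282.375 157.625] [629.6 -25.6 125. ] side px [229.3 139.6]
```

View pics/cmp.png

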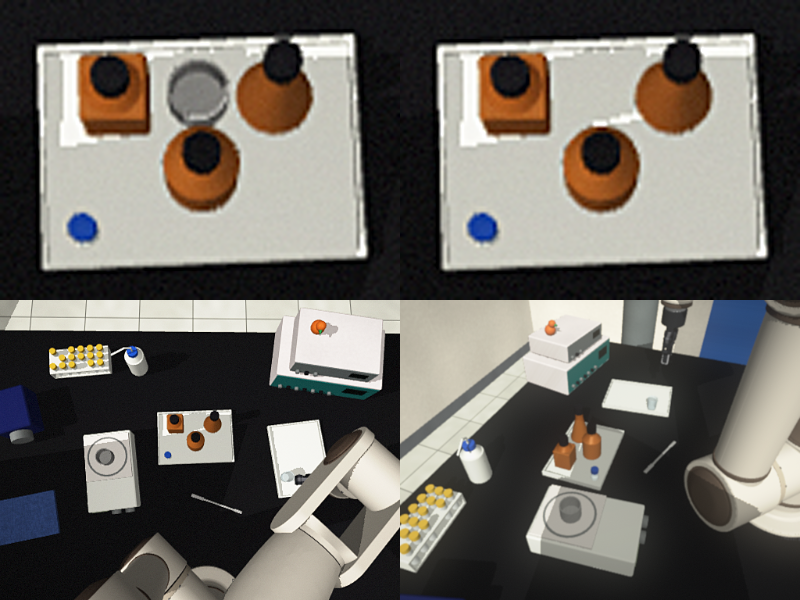

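The caps are back within about 0.5 mm of their first positions in the top view. The cup is in the ring, the vial and beaker look undisturbed, and the gripper is clear. Handing in.

```bash
python3 -c "
from plant import *;print(finish_job())"
```

```text
the job is handed in; nothing more can be done
None
```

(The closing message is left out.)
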